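Put the X-ray control unit into service: battery in, key in, key to on

ROBOT

A 6-joint arm with a two-finger parallel gripper is mounted at the origin on the work surface. World frame = base frame: x ahead of the robot, y to its left, z up, the work surface at z = 0. Lengths are in m, angles in rad, forces in N, time in s.
With the tool pointing down it reaches from about 0.35 to 0.775 m from the base axis. Payload 7.3 kg.
Tool frame: the origin (TCP) lies midway between the tips of the shut fingers; the grasp point (between the pads) lies grasp_offset behind it (grasp_offset is the distance from the TCP to the grasp point, in m); z points along the fingers, y is the line along which they close (so a half turn about z gives the same grasp; the last joint's range is limited). The gripper opens to 92 mm and grips with 3 to 60 N. Pads are 19 mm wide; open, the fingers measure 130 mm over their backs; the gripper's body (75 mm by 190 mm) begins 47 mm behind the grasp point.
Start: joints at [-1.391, 0.342, 1.524, -0, 1.275, -0.146], TCP at [0.168, -0.497, 0.227] pointing down, gripper open.
Joint ranges: [-2.53, 2.53], [-0.77, 2.02], [0.04, 2.7], [-1, 4.14], [0.28, 2.66], [-3.11, 3.11]. Speed limits (rad/s): [2.57, 2.57, 3.14, 3.14, 3.14, 3.14].

INTERFACE

Orientations are given as [roll, pitch, yaw] about the fixed x, y, z axes, in that order (R = Rz(yaw) Ry(pitch) Rx(roll)).
In Python, from cell import * gives the robot as it stands.
- The arm moves only by the tool step_arm, never from a script. Its argument "plan" is a list of rows, each a list of 5 numbers: the closure, from -1 (fully open) to 1 (shut), then the shift along the tool's x, y, z in m, then the turn about the tool's z in rad. In form: [[hand, x, y, z, twist], ...]. A call has 1 to 20 rows; each row is the pose to reach, as a shift and turn from the pose commanded when the call began, along the tool's axes at that moment; what a row does not reach only later rows make up. A row lasts 1/8 s, in which the tool goes at most 62.5 mm and 10.7 degrees, less where a joint would pass 70% of its speed; a pose out of reach is approached as far as the arm can. A call with a gripper value outside its range is refused whole. The fingers move at their own pace and stop on an object; "grip_force" is the grip in N (left out, the last holds). Time passes only in rows, so rows that repeat a pose let the fingers close. It gives the time, the measured TCP pose, the force, the opening and the grip force at its end, in the units of the state.
- observe(): the state, without advancing time (a new reading comes with each control period).
- read_camera(name): name is "scene" or "side" or "wrist"; returns a dict with "img" (400x640x3 uint8, red, green, blue), "range_z" (400x640 float32, m along the optical axis (not along the pixel's ray), 0 where there is no reading), "fx", "fy", "cx", "cy" (pixels), "R" (3x3) and "t" (3): a world point X has camera coordinates R X + t; the wrist camera has in their place "T_tool_cam" (4x4, takes a point from camera to tool coordinates, whose origin is the TCP and whose axes are the flange's). Camera axes: x right, y down, z forward; pixel columns grow to the right and rows downward; lengths in m; the calibration is good to about 2 mm. A picture is of the moment at which its call begins: read the wrist's pose just before it.
- hand_in(): hands the job in; it is judged then, once.
The state is a dict: "time": time; "qpos": joint angles; "qvel": joint speeds; "joint_efforts": joint torques, N m; "tool_pos": TCP position; "tool_rot": TCP orientation; "contact_force": force on the tool from outside, world axes, zero at the start; "torque": the same for the moment, N m; "opening": finger opening in m; "grip_force": force on a finger pad.
Only numpy, scipy, OpenCV 4.12 (cv2) and the standard library are available. Lean on these libraries where they do the work, as an engineer would, in place of code of your own. Each camera call takes 0.05 s, during which the arm holds its last target. There are 200 camera calls.

TASK

Slide the grey battery pack, brass contacts first, along the worktop and fully home into the bay in the side of the white X-ray control unit. Then take the red key (not the yellow one) out of the key stand, push it straight down until its handle sits on the key switch, turn it clockwise all the way from the red dot to the green dot, and let go, leaving it in the switch. Leave the yellow key and everything else on the worktop where they are.

Things in the scene. Friction and masses are not known exactly. Their poses are not given: they have to be found in the camera images.
- unit: White X-ray control unit, a fixed box 200 mm (its x) by 170 mm (y) by 70 mm high on the worktop; origin at the centre of its underside, z up. Battery bay in its +y side; on top a dark screen and, on the +x half, the key switch. A red dot 35 mm from the switch's axis towards the unit's +x marks off; a green dot 1.2 rad clockwise from it (from above) marks on.
- bay_mouth (a point): Centre of the battery bay's mouth in the unit's +y face (unit frame -50, 85, 15 mm); axes as the unit's. A level tunnel 73 mm wide (x), 33 mm high, whose floor is the worktop, running 80 mm in -y to a rigid back wall. Two yellow lips 33 mm high flare out about 14 mm in front of the mouth, to about 86 mm wide.
- lock_mouth (a point): Centre of the key slot's mouth, on the vertical axis of the key switch, 84 mm above the worktop (unit frame 50, 20, 84 mm); axes as the unit's. The slot, in a dark steel core 34 mm square inside a steel collar of 27 mm radius, is 26 mm long, 8 mm wide, 38 mm deep; at off its long side lies along the unit's x.
- keyswitch (a joint): Rotation of the key switch's core about the vertical, rad: 0 is off (as it starts), growing clockwise seen from above to 1.2 (hard stop), fully on. Plain friction of about 0.05 N m, no spring: it stays where left. The key has up to about 0.09 rad of play in the slot.
- battery_center (a point): Centre of the battery pack's grey block, 15 mm above its underside: 70 mm wide (x), 140 mm long (y), 30 mm high, about 0.45 kg, loose on the worktop. Its nose with brass contacts points to its own -y and starts turned roughly towards the bay. Home, the nose touches the bay's back wall, this point is 10 mm inside the mouth and 60 mm of the block stays outside.
- battery_fin (a point): Centre of the orange grip fin that stands on top of the battery pack, 50 mm from the block's centre towards its rear (+y) and 52 mm above its underside; axes as the battery's. The fin is 14 mm thick (x), 34 mm long (y) and stands from 30 to 74 mm above the worktop.
- red_key_bow (a point): Centre of the red key's handle, z up: a red block 44 mm wide (x), 14 thick (y), 46 high. From its underside, 23 mm below this point, hangs the steel blade: 24 mm wide (x), 6 thick, 34 long, tip rounded. 60 g; fits either way round. Starts upright in a slot of the stand, handle resting on it, this point 68 mm above the worktop; seated in the switch it is 23 mm above lock_mouth.
- yellow_key_bow (a point): Centre of the yellow key's handle; the same shape as the red key, standing in the other slot of the stand. It belongs to another device: leave it.
- key_stand: Fixed white block 170 mm (x) by 60 mm (y) by 45 mm high, origin at the centre of its underside, with two slots along x, 28 by 10 mm and 40 mm deep, at x = -50 and +50 mm, each holding a key upright.
- phone: Bystander: phone in a red case lying flat, 75 by 150 by 11 mm, origin at the centre of its underside.
- sanitizer: Bystander: white bottle, 52 mm in diameter, 115 mm high, standing; origin at the centre of its underside.
- tape: Bystander: grey roll of tape lying flat, 84 mm across, 25 mm high; origin at the centre of its underside.
Things that resemble listed ones, but are neither listed nor needed, are in the scene too. Leave any black or blue look-alike of the part that bears battery_center alone.

How it is judged:
By the outcome, as a careful person would: the job done as asked, in the order asked, and still so for the second after the job is handed in, with the robot touching nothing.
It also fails if it takes over 72 s, if anything falls off the work surface, if the arm or the gripper's body presses on something with over 40 N, if the wrist force passes 120 N, or if a joint passes its speed limit or range.

## Working session

There is one attempt and no reset: what is moved stays moved. The work goes in short steps, Python scripts to look and compute and a tool call to move; the robot and the scene stay as the last step left them, time stands still between calls to the robot, and variables do not carry over. Pictures are saved under pics/ and viewed, at most 10 in all, crops included, and the job is handed in when it is done.

Besides the shell and the picture viewer there is one more tool, called after ">>>" as name([rows], argument=value, ...), one row to a line, values as JSON. step_arm: Moves the arm, as the interface text tells. Its arguments: {"type":"object","properties":{"plan":{"type":"array","items":{"type":"array","items":{"type":"number"}}},"grip_force":{"type":"number"}},"required":["plan"]}

```bash
ls; mkdir -p pics; cat > h.py <<'E'
from cell import *
import numpy as np, cv2
def snap(n):
    s=observe(); c=read_camera(n); np.savez('pics/'+n+'.npz',tp=s['tool_pos'],tr=s['tool_rot'],**c); return c
def load(n): return dict(np.load('pics/'+n+'.npz'))
def world(c,u,v,z=None):
    """pixel->world by depth, or by plane height z"""
    d=np.array([(u-c['cx'])/c['fx'],(v-c['cy'])/c['fy'],1.0])
    R,t=c['R'],c['t']; o=-R.T@t; w=R.T@d
    k=c['range_z'][int(round(v)),int(round(u))] if z is None else (z-o[2])/w[2]
    return o+k*w
def pix(c,X):
    p=c['R']@np.array(X)+c['t']; return c['fx']*p[0]/p[2]+c['cx'],c['fy']*p[1]/p[2]+c['cy']
E
python3 - <<'E'
from h import *
for n in('scene','side'):
    c=snap(n); cv2.imwrite(f'pics/{n}0.png',c['img'][:,:,::-1]); print(n,c['R'].round(3).tolist(),c['t'].round(3),c['fx'])
s=observe();print(s)
E
```

```text
pics
scene [[0.759, 0.651, -0.019], [0.414, -0.505, -0.757], [-0.503, 0.567, -0.653]] [-0.44  -0.157  1.404] 427.14604607454254
side [[-0.864, -0.502, -0.016], [-0.267, 0.486, -0.832], [0.426, -0.715, -0.554]] [0.465 0.205 0.885] 384.3696196151467
{'time': 0.1, 'qpos': array([-1.39103776e+00,  3.42650705e-01,  1.52493069e+00,  1.07642869e-05,
        1.27541565e+00, -1.46001412e-01]), 'qvel': array([-0.00137135, -0.00090577, -0.00293397, -0.00155578,  0.00017303,
        0.0002614 ]), 'joint_efforts': array([ 1.13245100e-03, -4.32003808e+01, -2.44695103e+01,  7.19182519e-02,
        5.25323418e-02, -5.21960612e-05]), 'tool_pos': array([ 0.16797143, -0.49701099,  0.22611248]), 'tool_rot': array([-3.14020471e+00, -2.14498431e-04,  3.25756692e-01]), 'contact_force': array([ 0.15419098,  0.22508773, -0.28457574]), 'torque': array([ 0.02905434, -0.02024293,  0.03345227]), 'grip_force': 0.0, 'opening': 0.09165051646383715}
```

View pics/scene0.png

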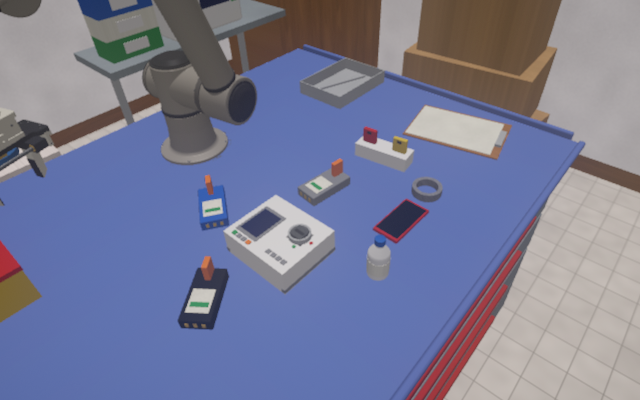

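View pics/side0.png

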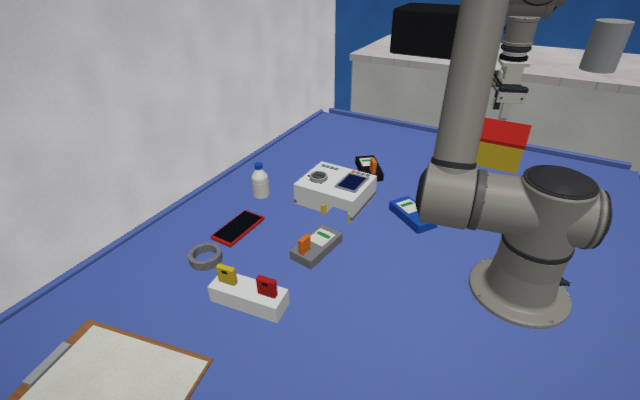

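Scene view: grey battery at (325,186) with its fin at (337,168); look-alikes are blue (212,205) and black (205,297). Unit is at (280,238) with the switch at (299,233), red key at (370,135), yellow key at (400,144). The red phone case (400,220) is another red item. I choose the grey battery at (325,186) and the red key at (370,135), then check both in a close crop while measuring with point clouds.

```bash
cat >> h.py <<'E'
def cloud(c):
    v,u=np.mgrid[0:400,0:640]; z=c['range_z']
    P=np.stack([(u-c['cx'])/c['fx']*z,(v-c['cy'])/c['fy']*z,z],-1)
    W=(P-c['t'])@c['R']; W[z==0]=np.nan; return W
E
python3 - <<'E'
from h import *
for n in('scene','side'):
    c=load(n);W=cloud(c);hsv=cv2.cvtColor(c['img'],cv2.COLOR_RGB2HSV).astype(int);H,S,V=[hsv[...,i] for i in range(3)]
    X,Y,Z=W[...,0],W[...,1],W[...,2]
    def rep(name,m,boxu=None):
        if boxu: 
            b=np.zeros_like(m);b[boxu[1]:boxu[3],boxu[0]:boxu[2]]=1;m=m&b
        p=W[m]; 
        if len(p)<5: print(n,name,len(p));return
        r=cv2.minAreaRect((p[:,:2]*1000).astype(np.float32))
        print(n,name,len(p),'med',np.round(np.median(p,0)*1000),'z',np.round(np.percentile(p[:,2],[3,97])*1000),'rect',np.round(r[0]),np.round(r[1]),round(r[2],1))
    B=dict(scene=dict(unit=(222,195,338,285),bat=(295,155,355,205),stand=(350,120,420,170),rk=(360,125,381,146),yk=(388,134,410,156)),
           side=dict(unit=(290,158,380,218),bat=(286,222,346,268),stand=(205,262,292,320),rk=(252,272,280,300),yk=(213,262,240,287)))[n]
    rep('table',(Z<.02)&(Z>-.02)&(S>100),(250,150,400,300))
    rep('unittop',(abs(Z-.07)<.006),B['unit'])
    rep('lock',(Z>.079)&(Z<.09),B['unit'])
    rep('battop',(abs(Z-.03)<.006),B['bat'])
    o=(H<14)&(S>140)&(V>90)
    rep('fin',o&(Z>.035),B['bat'])
    rep('fintop',o&(Z>.07),B['bat'])
    rep('standtop',(abs(Z-.045)<.005)&(S<60),B['stand'])
    rep('red',((H<8)|(H>170))&(S>120)&(Z>.05),B['rk'])
    rep('yel',(H>15)&(H<35)&(S>120)&(Z>.05),B['yk'])
c=load('scene')['img'];d=load('side')['img']
a=cv2.resize(c[150:290,220:360],None,fx=4,fy=4,interpolation=cv2.INTER_CUBIC)
b=cv2.resize(c[120:175,350:420],(240,189),interpolation=cv2.INTER_CUBIC)
e=cv2.resize(d[222:268,286:346],(240,184),interpolation=cv2.INTER_CUBIC)
f=cv2.resize(d[260:320,205:292],(240,166),interpolation=cv2.INTER_CUBIC)
o=np.zeros((560,800,3),np.uint8);o[:,:560]=a;o[:189,560:]=b;o[190:374,560:]=e;o[376:542,560:]=f
cv2.imwrite('pics/crop1.png',o[:,:,::-1])
E
```

```text
scene table 13395 med [602.  35.   2.] z [-1.  6.] rect [525.  25.] [464. 573.] 39.9
scene unittop 4200 med [ 550. -157.   72.] z [68. 76.] rect [ 546. -142.] [173. 204.] 89.1
scene lock 343 med [ 597. -125.   85.] z [80. 88.] rect [ 558. -120.] [ 55. 133.] 85.9
scene battop 797 med [483.  88.  32.] z [25. 35.] rect [476.  98.] [140.  76.] 83.8
scene fin 22 med [486. 149.  75.] z [72. 78.] rect [484. 148.] [29.  9.] 83.3
scene fintop 22 med [486. 149.  75.] z [72. 78.] rect [484. 148.] [29.  9.] 83.3
scene standtop 533 med [522. 315.  47.] z [41. 49.] rect [519. 327.] [172.  67.] 8.7
scene red 141 med [475. 317.  71.] z [52. 94.] rect [473. 318.] [41. 16.] 7.1
scene yel 34 med [572. 332.  91.] z [88. 94.] rect [571. 333.] [37. 10.] 6.6
side table 15777 med [469.  29.  -1.] z [-3.  2.] rect [565. -95.] [573. 775.] 27.6
side unittop 1828 med [ 529. -130.   69.] z [66. 73.] rect [ 545. -189.] [270. 203.] 89.1
side lock 130 med [ 595. -121.   82.] z [79. 84.] rect [ 596. -121.] [53. 53.] 42.4
side battop 825 med [466.  98.  29.] z [25. 32.] rect [474. 101.] [142.  71.] 82.7
side fin 137 med [476. 159.  56.] z [37. 73.] rect [479. 152.] [34. 15.] 79.7
side fintop 15 med [476. 152.  72.] z [70. 74.] rect [480. 151.] [33. 13.] 80.6
side standtop 1154 med [515. 341.  44.] z [41. 46.] rect [518. 330.] [172.  63.] 7.9
side red 326 med [464. 328.  76.] z [51. 91.] rect [467. 324.] [44. 15.] 6.6
side yel 297 med [563. 341.  76.] z [51. 91.] rect [566. 338.] [44. 13.] 9.5
```

View pics/crop1.png

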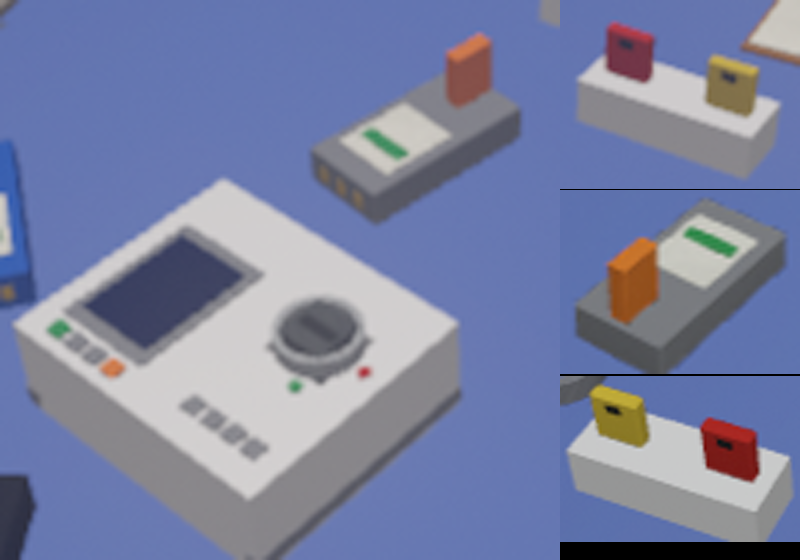

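Crop confirms it: the grey pack has brass contacts facing the unit and an orange fin at the rear. The red key is in the left slot in the scene view. The switch's red dot is at scene px (311,243), on the unit's +x side. The cameras agree within ~6 mm, and I'll use their averages.

```bash
cat >> h.py <<'E'
from scipy.spatial.transform import Rotation as Ro
def go(x,y,z,yaw):
    s=observe(); R=Ro.from_euler('xyz',s['tool_rot']).as_matrix()
    d=R.T@(np.array([x,y,z])-s['tool_pos']); tw=-(np.radians(yaw)-s['tool_rot'][2])
    tw=(tw+np.pi)%(2*np.pi)-np.pi
    print('shift',d.round(4),'twist',round(tw,4))
def wcloud(c):
    """wrist cam -> world pose R,t"""
    T=np.eye(4);T[:3,:3]=Ro.from_euler('xyz',c['tr']).as_matrix();T[:3,3]=c['tp'];T=T@c['T_tool_cam']
    c['R']=T[:3,:3].T;c['t']=-T[:3,:3].T@T[:3,3];return c
E
python3 - <<'E'
from h import *
try: print(grasp_offset)
except Exception as e: print(e)
for n in('scene','side'):
    c=load(n);print(n,'reddot',pix(c,[.546+.085,-.122,.07]),'lock',pix(c,[.596,-.121,.084]))
c=load('scene');print(world(c,310.8,243,.07),world(c,293.7,246.5,.07))
print(read_camera('wrist')['T_tool_cam'].round(3))
go(.470,.13,.23,83)
E
```

```text
0.0188
scene reddot (np.float64(310.4100775355054), np.float64(242.7013728868473)) lock (np.float64(299.1841145205708), np.float64(231.09890924106224))
side reddot (np.float64(308.65325242129336), np.float64(175.37410233305462)) lock (np.float64(318.1523405012749), np.float64(174.26756226087775))
[ 0.63230406 -0.12211026  0.07      ] [ 0.6097286  -0.15463304  0.07      ]
[[ 0.    -0.967 -0.255  0.068]
 [ 1.     0.001 -0.001  0.   ]
 [ 0.001 -0.255  0.967 -0.158]
 [ 0.     0.     0.     1.   ]]
shift [ 0.4868 -0.4975 -0.0032] twist -1.1229
```

>>> step_arm([
  [-1,0.04,-0.041,0,-0.09],
  [-1,0.08,-0.083,0,-0.19],
  [-1,0.12,-0.124,0,-0.28],
  [-1,0.16,-0.166,0,-0.37],
  [-1,0.2,-0.207,0,-0.47],
  [-1,0.24,-0.249,0,-0.56],
  [-1,0.28,-0.29,0,-0.65],
  [-1,0.325,-0.332,0,-0.75],
  [-1,0.365,-0.373,0,-0.84],
  [-1,0.405,-0.415,0,-0.94],
  [-1,0.445,-0.456,0,-1.03],
  [-1,0.487,-0.4975,-0.003,-1.123],
  [-1,0.487,-0.4975,-0.003,-1.123],
  [-1,0.487,-0.4975,-0.003,-1.123],
  [-1,0.487,-0.4975,-0.003,-1.123],
], grip_force=40)

```text
time: 2.02
tool_pos: [0.4698, 0.1287, 0.2296]
tool_rot: [-3.141, 0.0, 1.447]
contact_force: [0.1, 0.5, -0.2]
opening: 0.0917
grip_force: 0.0
```

```bash
python3 - <<'E'
from h import *
c=wcloud(snap('wrist')); cv2.imwrite('pics/w1.png',c['img'][:,:,::-1]); s=observe();print(s['time'],s['tool_pos'],s['tool_rot'],s['qpos'].round(2))
W=cloud(c);Z=W[...,2];hsv=cv2.cvtColor(c['img'],cv2.COLOR_RGB2HSV).astype(int);H,S,V=[hsv[...,i] for i in range(3)]
def rep(name,m):
    p=W[m]
    if len(p)<5: print(name,len(p));return
    r=cv2.minAreaRect((p[:,:2]*1000).astype(np.float32))
    print(name,len(p),np.round(np.median(p,0)*1000),np.round(r[0],1),np.round(r[1],1),round(r[2],1))
near=(abs(W[...,0]-.475)<.08)&(W[...,1]<.19)&(W[...,1]>.01)
rep('fintop',near&(Z>.071)&(Z<.08));rep('bat',near&(abs(Z-.03)<.005));rep('table',(abs(Z)<.015))
u=(W[...,1]<-.0)
rep('unit',u&(abs(Z-.07)<.005));rep('lips',u&(W[...,1]>-.09)&(H>18)&(H<36)&(S>110))
E
```

```text
Traceback (most recent call last):
  File "h.py", line 26, in wcloud
    T=np.eye(4);T[:3,:3]=Ro.from_euler('xyz',c['tr']).as_matrix();T[:3,3]=c['tp'];T=T@c['T_tool_cam']
                                             ~^^^^^^
KeyError: 'tr'
```

```bash
sed -i "s/^    s=observe(); c=read_camera(n); np.savez.*/    s=observe(); c=dict(read_camera(n)); c['tp']=s['tool_pos']; c['tr']=s['tool_rot']; np.savez('pics\/'+n+'.npz',**c); return c/" h.py
cat > w.py <<'E'
from h import *
c=wcloud(snap('wrist')); cv2.imwrite('pics/w1.png',c['img'][:,:,::-1]); s=observe();print(s['time'],s['tool_pos'],s['tool_rot'],s['qpos'].round(2))
W=cloud(c);Z=W[...,2];hsv=cv2.cvtColor(c['img'],cv2.COLOR_RGB2HSV).astype(int);H,S,V=[hsv[...,i] for i in range(3)]
def rep(name,m):
    p=W[m]
    if len(p)<5: print(name,len(p));return
    r=cv2.minAreaRect((p[:,:2]*1000).astype(np.float32))
    print(name,len(p),np.round(np.median(p,0)*1000),np.round(r[0],1),np.round(r[1],1),round(r[2],1))
E
cat > a.py <<'E'
from w import *
near=(abs(W[...,0]-.475)<.08)&(W[...,1]<.19)&(W[...,1]>.01)
rep('fintop',near&(Z>.071)&(Z<.08));rep('bat',near&(abs(Z-.03)<.005));rep('table',(abs(Z)<.015))
u=(W[...,1]<-.0)
rep('unit',u&(abs(Z-.07)<.005));rep('lips',u&(W[...,1]>-.09)&(H>18)&(H<36)&(S>110))
E
python3 a.py
```

```text
2.125 [0.46999267 0.12871954 0.22986952] [3.14142759e+00 1.97315452e-04 1.44682174e+00] [ 0.11  0.27  1.62 -0.    1.25  0.23]
fintop 509 [483. 151.  74.] [482.9 150.3] [33.5 13.3] 83.0
bat 7055 [474. 102.  30.] [476.4 101.2] [139.2  70.1] 82.8
table 147718 [466. 182.   0.] [471.9 109.9] [388.6 787.6] 83.0
unit 0
lips 315 [535. -47.  22.] [496.8 -49.7] [18.  94.5] 89.7
```

View pics/w1.png

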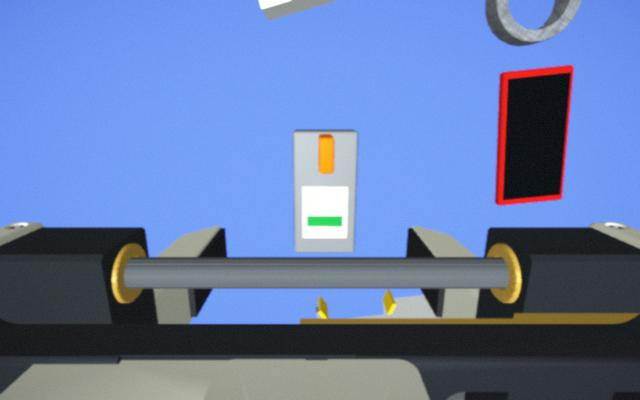

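Wrist view: fin at (326,155), the pack nose down the image towards the yellow lips at (321,308) and (389,302). Sizes (33.5×13.3 mm fin, 139×70 mm block) check out.

```bash
python3 -c "
from h import *
go(.483,.1505,.037,83)"
```

```text
shift [0.0233 0.0102 0.1929] twist -0.0018
```

>>> step_arm([
  [-1,0.0233,0.0102,0.04,0],
  [-1,0.0233,0.0102,0.09,0],
  [-1,0.0233,0.0102,0.14,0],
  [-1,0.0233,0.0102,0.17,0],
  [-1,0.0233,0.0102,0.193,0],
  [-1,0.0233,0.0102,0.193,0],
  [-1,0.0233,0.0102,0.193,0],
  [1,0.0233,0.0102,0.193,0],
  [1,0.0233,0.0102,0.193,0],
  [1,0.0233,0.0102,0.193,0],
  [1,0.0233,0.0102,0.193,0],
  [1,0.0233,0.0102,0.193,0],
  [1,0.0233,0.0102,0.193,0],
], grip_force=40)

```text
time: 3.75
tool_pos: [0.4831, 0.1517, 0.0367]
tool_rot: [-3.142, 0.0, 1.449]
contact_force: [-0.3, 0.5, -0.7]
opening: 0.0364
grip_force: 0.0
```

```bash
python3 -c "
from h import *
import numpy as np
s=observe();print(s['tool_pos'],s['tool_rot'])
for d in (30,0): 
  # battery centre d mm outside mouth+... nose 15mm before lips => centre = mouth+ (14+70+10)
  pass
u=np.array([.0157,1.]);m=np.array([.4972,-.0565])
for name,off in (('pre',.100),('home',-.010)):
  b=m+off*u; f=b+.05*u; print(name,f); go(f[0],f[1],.037,89.1)"
```

```text
[0.48313917 0.15168664 0.03665151] [-3.14152064e+00  1.38042060e-04  1.44886791e+00]
pre [0.499555 0.0935  ]
shift [-0.0558  0.0234 -0.0003] twist -0.1062
home [ 0.497828 -0.0165  ]
shift [-0.1652  0.035  -0.0003] twist -0.1062
```

>>> step_arm([
  [1,0,0,0,0],
  [1,0,0,0,0],
  [1,0,0,0,0],
  [1,0,0,0,0],
  [1,0,0,0,0],
  [1,-0.008,0.004,0,-0.02],
  [1,-0.02,0.009,0,-0.04],
  [1,-0.032,0.014,0,-0.06],
  [1,-0.044,0.019,0,-0.08],
  [1,-0.055,0.0235,0,-0.106],
  [1,-0.055,0.0235,0,-0.106],
  [1,-0.055,0.0235,0,-0.106],
], grip_force=40)

```text
time: 5.25
tool_pos: [0.5, 0.0941, 0.0366]
tool_rot: [3.141, 0.0, 1.554]
contact_force: [0.1, -2.1, -1.7]
opening: 0.0138
grip_force: 40.0
```

```bash
cat > b.py <<'E'
from w import *
u=(W[...,1]<-.0)
rep('lips',u&(W[...,1]>-.09)&(H>18)&(H<36)&(S>110))
p=(abs(Z-.03)<.005)&(abs(W[...,0]-.495)<.1)&(W[...,1]<.14)&(W[...,1]>-.07)&((H<15)|(S<60))
rep('bat',p)
c2=load('side') if 0 else snap('side'); W=cloud(c2);Z=W[...,2]
rep('bat side',(abs(Z-.029)<.005)&(abs(W[...,0]-.495)<.06)&(W[...,1]<.14)&(W[...,1]>-.05)) 
E
python3 b.py
```

```text
5.3 [0.49992154 0.09428408 0.0366541 ] [3.14125703e+00 3.49715133e-04 1.55469747e+00] [ 0.04  0.55  1.8  -0.    0.79  0.05]
lips 0
bat 2681 [500. 109.  30.] [499.2  80.6] [65.8 68.6] 88.6
bat side 335 [nan nan nan] [503.7 108.4] [26.5  6.4] 9.6
```

>>> step_arm([
  [1,-0.01,0,0,0],
  [1,-0.02,0,0,0],
  [1,-0.03,0,0,0],
  [1,-0.04,0,0,0],
  [1,-0.05,0,0,0],
  [1,-0.06,0,0,0],
  [1,-0.06,0,0,0],
])

```text
time: 6.22
tool_pos: [0.4988, 0.0331, 0.0366]
tool_rot: [-3.141, 0.001, 1.554]
contact_force: [0.7, -1.6, -3.3]
opening: 0.0134
grip_force: 40.0
```

>>> step_arm([
  [1,-0.01,0,0,0],
  [1,-0.02,0,0,0],
  [1,-0.03,0,0,0],
  [1,-0.038,0,0,0],
  [1,-0.043,0,0,0],
  [1,-0.046,0,0,0],
  [1,-0.048,0,0,0],
  [1,-0.05,0,0,0],
  [1,-0.05,0,0,0],
])

```text
time: 7.35
tool_pos: [0.4975, -0.014, 0.0368]
tool_rot: [-3.141, -0.002, 1.555]
contact_force: [-0.7, 10.3, 0.7]
opening: 0.0139
grip_force: 40.0
```

>>> step_arm([
  [1,-0.002,0,0,0],
  [1,-0.003,0,0,0],
  [1,-0.003,0,0,0],
])

```text
time: 7.72
tool_pos: [0.4972, -0.0143, 0.0371]
tool_rot: [-3.14, -0.006, 1.555]
contact_force: [-1.3, 25.8, 5.9]
opening: 0.0136
grip_force: 40.0
```

```bash
python3 -c "
from h import *
s=observe();print(s['tool_pos'],s['contact_force'])"
```

```text
[ 0.49720919 -0.01428802  0.03714913] [-1.25761526 25.83520637  5.93364326]
```

>>> step_arm([
  [1,0.004,0,0,0],
  [1,0.004,0,0,0],
  [-1,0.004,0,0,0],
  [-1,0.004,0,0,0],
  [-1,0.004,0,0,0],
  [-1,0.004,0,0,0],
  [-1,0.004,0,0,0],
  [-1,0.004,0,-0.03,0],
  [-1,0.004,0,-0.08,0],
  [-1,0.004,0,-0.14,0],
  [-1,0.03,0,-0.19,0],
  [-1,0.06,0,-0.2,0],
  [-1,0.06,0,-0.2,0],
])

```text
time: 9.35
tool_pos: [0.4992, 0.0426, 0.2378]
tool_rot: [3.139, 0.0, 1.557]
contact_force: [-0.0, -0.3, -0.4]
opening: 0.0918
grip_force: 0.0
```

```bash
cat > c.py <<'E'
from w import *
n=(abs(W[...,0]-.497)<.08)&(W[...,1]<.05)&(W[...,1]>-.06)
rep('fintop',n&(Z>.071)&(Z<.08)&(H<20)&(S>120)); rep('bat',n&(abs(Z-.03)<.005)&((S<60)))
u=(W[...,1]<-.04)
rep('unit',u&(abs(Z-.07)<.004)); rep('lips',u&(W[...,1]>-.09)&(H>18)&(H<36)&(S>110))
go(.469,.321,.23,8)
E
python3 c.py
```

```text
9.4 [0.4987612  0.04162361 0.23672811] [3.14127672e+00 4.66924026e-04 1.55661752e+00] [-0.07  0.29  1.57 -0.    1.28 -0.06]
fintop 216 [500. -16.  74.] [497.6 -14.2] [32.9 12.5] 89.4
bat 2543 [503. -27.  30.] [512.6 -25.6] [ 62.  128.5] 89.4
unit 4070 [519. -98.  70.] [541.4 -99.8] [188.5  43.7] 1.4
lips 272 [533. -47.  25.] [496.4 -49.8] [18.  95.1] 89.4
shift [ 0.2789 -0.0337  0.0066] twist 1.417
```

>>> step_arm([
  [-1,0.03,-0.004,0,0.15],
  [-1,0.065,-0.008,0,0.32],
  [-1,0.1,-0.012,0,0.49],
  [-1,0.135,-0.016,0,0.66],
  [-1,0.17,-0.02,0,0.83],
  [-1,0.205,-0.025,0,1.0],
  [-1,0.24,-0.029,0,1.17],
  [-1,0.265,-0.032,0.004,1.33],
  [-1,0.279,-0.0337,0.0066,1.417],
  [-1,0.279,-0.0337,0.0066,1.417],
  [-1,0.279,-0.0337,0.0066,1.417],
])

```text
time: 10.78
tool_pos: [0.4699, 0.3196, 0.2294]
tool_rot: [3.141, 0.001, 0.139]
contact_force: [0.3, -0.5, -0.7]
opening: 0.0918
grip_force: 0.0
```

```bash
cat > d.py <<'E'
from w import *
rep('redtop',((H<8)|(H>170))&(S>120)&(Z>.086)&(Z<.097)&(abs(W[...,0]-.469)<.06)); rep('red',((H<8)|(H>170))&(S>120)&(Z>.055)&(abs(W[...,0]-.469)<.06))
rep('yel',(H>18)&(H<36)&(S>110)&(Z>.055)&(abs(W[...,0]-.568)<.06)&(W[...,1]>.25));rep('stand',(abs(Z-.045)<.004)&(S<60)&(W[...,1]>.2))
E
python3 d.py
```

```text
10.825 [0.47000215 0.31964924 0.2297442 ] [3.14091279e+00 6.74731334e-04 1.38136826e-01] [ 0.46  0.42  1.4  -0.    1.33  1.9 ]
redtop 625 [471. 324.  91.] [469.9 323.8] [42.6 12. ] 7.6
red 670 [473. 324.  91.] [470.  323.8] [42.8 12. ] 7.6
yel 1143 [561. 335.  91.] [542.3 317.9] [105.4  29. ] 36.9
stand 8620 [526. 330.  45.] [518.6 330.1] [170.2  60. ] 7.8
```

View pics/w1.png

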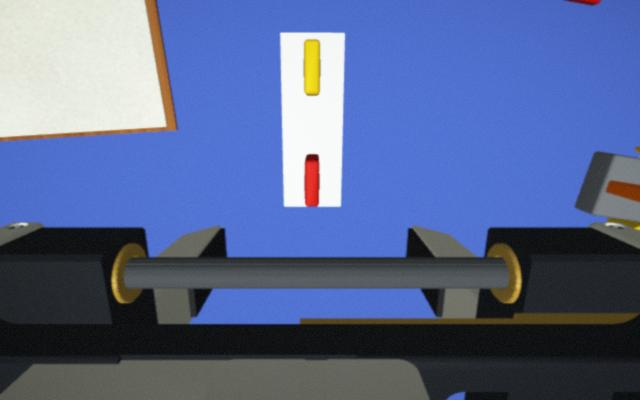

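Wrist view: red key at (312,180) and yellow at (312,67) in the white stand. Red measures (470,324) mm, 91 mm high, yaw 7.7°, which matches the stand geometry.

```bash
python3 -c "
from h import *
go(.4697,.3236,.053,7.7)"
```

```text
shift [ 0.0004 -0.0041  0.1767] twist 0.0037
```

>>> step_arm([
  [-1,0.0004,-0.0041,0.03,0.004],
  [0,0.0004,-0.0041,0.08,0.004],
  [0,0.0004,-0.0041,0.12,0.004],
  [0,0.0004,-0.0041,0.15,0.004],
  [0,0.0004,-0.0041,0.168,0.004],
  [0,0.0004,-0.0041,0.1765,0.004],
  [0,0.0004,-0.0041,0.1765,0.004],
  [0,0.0004,-0.0041,0.1765,0.004],
  [1,0.0004,-0.0041,0.1765,0.004],
  [1,0.0004,-0.0041,0.1765,0.004],
  [1,0.0004,-0.0041,0.1765,0.004],
  [1,0.0004,-0.0041,0.1765,0.004],
  [1,0.0004,-0.0041,0.1765,0.004],
  [1,0.0004,-0.0041,0.1765,0.004],
], grip_force=40)

```text
time: 12.58
tool_pos: [0.4696, 0.3249, 0.0537]
tool_rot: [3.142, -0.0, 0.134]
contact_force: [-0.4, -0.2, 1.2]
opening: 0.0139
grip_force: 40.0
```

```bash
python3 d.py; python3 -c "
from h import *
go(.5,.06,.24,3)"
```

```text
12.625 [0.46956544 0.3248548  0.05365371] [ 3.14150967e+00 -4.72133783e-05  1.33815088e-01] [ 0.47  0.61  1.6  -0.    0.92  1.91]
redtop 1956 [479. 325.  91.] [471.8 325.2] [39.4 14.5] 7.6
red 2709 [485. 326.  90.] [476.2 325.8] [48.2 17.1] 8.3
yel 3261 [559. 336.  91.] [558.9 335.9] [25.3 13.7] 7.9
stand 23843 [531. 330.  45.] [529.3 331.5] [109.   60.4] 7.8
shift [-0.0052  0.2666 -0.1863] twist 0.0815
```

>>> step_arm([
  [1,0,0,-0.01,0],
  [1,0,0,-0.03,0],
  [1,0,0,-0.06,0],
  [1,0,0,-0.1,0],
  [1,0,0,-0.14,0],
  [1,0,0.03,-0.15,0],
  [1,0,0.08,-0.15,0.02],
  [1,0,0.13,-0.15,0.04],
  [1,0,0.18,-0.15,0.06],
  [1,-0.01,0.23,-0.15,0.08],
  [1,-0.01,0.28,-0.15,0.1],
  [1,-0.02,0.33,-0.15,0.12],
  [1,-0.02,0.38,-0.15,0.14],
  [1,-0.025,0.42,-0.15,0.15],
  [1,-0.025,0.447,-0.15,0.15],
  [1,-0.025,0.447,-0.15,0.15],
  [1,-0.025,0.447,-0.15,0.15],
])

```text
time: 14.75
tool_pos: [0.5042, -0.1208, 0.2038]
tool_rot: [-3.141, 0.0, -0.016]
contact_force: [0.3, -0.6, -0.9]
opening: 0.0138
grip_force: 40.0
```

```bash
python3 - <<'E'
from w import *
u=(W[...,1]<0)
rep('unit',u&(abs(Z-.07)<.004)); rep('lock',u&(abs(Z-.084)<.004)); rep('slot',u&(Z<.079)&(Z>-.0)&(np.hypot(W[...,0]-.596,W[...,1]+.121)<.02))
rep('table',abs(Z)<.006)
print(pix(c,[.596,-.121,.084]))
cv2.imwrite('pics/w2.png',cv2.resize(c['img'][60:240,200:440],None,fx=3.3,fy=3.3,interpolation=cv2.INTER_CUBIC)[:,:,::-1])
E
```

```text
14.8 [ 0.50422252 -0.12052723  0.2037695 ] [-3.14130895e+00  1.24092457e-04 -1.54296601e-02] [-0.38  0.35  1.58  0.    1.21  1.2 ]
unit 39509 [ 558. -151.   70.] [ 554.7 -164. ] [327.2 184. ] 89.6
lock 2982 [ 598. -122.   84.] [ 596.6 -121.4] [53.1 53.5] 1.0
slot 426 [ 596. -121.   46.] [ 592.5 -118.3] [34.1 21.3] 11.4
table 100011 [563.   4.   0.] [ 432.7 -123. ] [735.4 479.8] 89.0
(np.float64(314.57533396114803), np.float64(75.09735894174196))
```

View pics/w2.png

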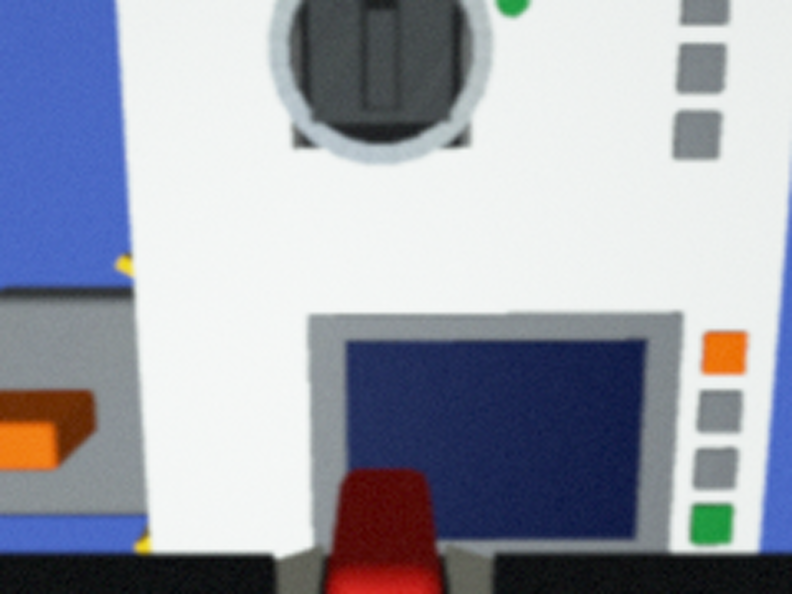

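```bash
python3 - <<'E'
from h import *
c=wcloud(load('wrist'));W=cloud(c)
# ortho at z=.084, +-25mm around, 10px/mm ; columns = world -y.. rows = -x
n=500; A=np.array([[pix(c,[.5966+dx,-.1214+dy,.084]) for dy in np.linspace(.025,-.025,n)] for dx in np.linspace(.025,-.025,n)],np.float32)
o=cv2.remap(c['img'],A[...,0],A[...,1],cv2.INTER_CUBIC)
o=cv2.convertScaleAbs(o,alpha=2.0)
cv2.line(o,(250,0),(250,499),(255,0,0),1);cv2.line(o,(0,250),(499,250),(255,0,0),1)
cv2.imwrite('pics/w3.png',o[:,:,::-1])
hsv=cv2.cvtColor(c['img'],cv2.COLOR_RGB2HSV).astype(int);m=((hsv[...,0]<8)|(hsv[...,0]>170))&(hsv[...,1]>120)&(W[...,2]>.15)
R=Ro.from_euler('xyz',c['tr']).as_matrix();p=(W[m]-c['tp'])@R*1000
p=p[(abs(p[:,1])<15)&(abs(p[:,0])<40)]
print(len(p),np.percentile(p,[1,5,50,95,99],axis=0).round(1).tolist())
f=p[p[:,2]>-35] 
print('far face x,y by z',[(z,np.percentile(f[abs(f[:,2]-z)<3][:,0],[5,50,95]).round(1),np.percentile(f[abs(f[:,2]-z)<3][:,1],[2,98]).round(1)) for z in(-30,-20,-10,0)])
E
```

```text
2843 [[-15.9, -7.4, -82.8], [-14.3, -6.2, -38.3], [15.8, 0.0, -36.5], [21.7, 6.2, -4.7], [30.2, 7.1, 2.9]]
far face x,y by z [(-30, array([ 9.4, 21.2, 21.8]), array([-7.4,  7.5])), (-20, array([16.1, 21.3, 21.7]), array([-8. ,  6.2])), (-10, array([ 9.3, 21.3, 21.7]), array([-8.5,  6.4])), (0, array([20.3, 21.3, 21.6]), array([-6.4,  5.9]))]
```

View pics/w3.png

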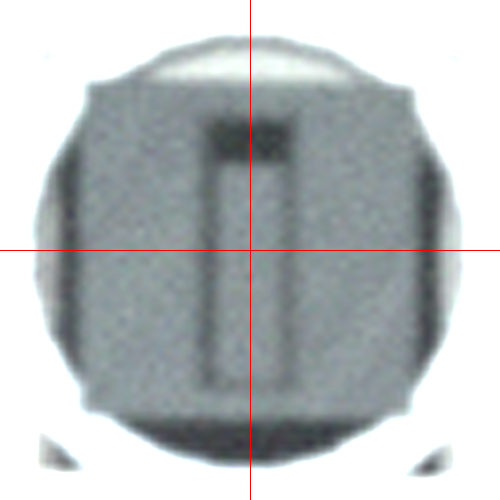

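Rectified view: slot spans columns 207–292 and rows 120–385, centred about (249,252). That puts it at about (596.5, -121.3) mm, yaw ≈ 0 to -0.9°.

```bash
python3 -c "
from h import *
go(.5968,-.1212,.132,-.7)"
```

```text
shift [ 0.0926 -0.0007  0.0718] twist -0.0032
```

>>> step_arm([
  [1,0.03,0,0,0],
  [1,0.07,-0.0007,0.01,0],
  [1,0.0926,-0.0007,0.03,0],
  [1,0.0926,-0.0007,0.055,0],
  [1,0.0926,-0.0007,0.068,0],
  [1,0.0926,-0.0007,0.0718,0],
  [1,0.0926,-0.0007,0.0718,0],
  [1,0.0926,-0.0007,0.0718,0],
])

```text
time: 15.8
tool_pos: [0.5974, -0.1224, 0.1329]
tool_rot: [3.141, -0.002, -0.016]
contact_force: [-0.5, -0.3, -1.0]
opening: 0.0138
grip_force: 40.0
```

```bash
python3 -c "
from h import *
go(.5968,-.1212,.132,-.7)
s=observe();print(s['tool_pos'],s['contact_force'])"
```

```text
shift [-0.0006 -0.0012  0.0009] twist -0.004
[ 0.59741514 -0.12242117  0.13293932] [-0.50991832 -0.27704542 -1.03640385]
```

>>> step_arm([
  [1,-0.0006,-0.0012,0,0],
  [1,-0.0006,-0.0012,0,0],
  [1,-0.0006,-0.0012,0,0],
])

```text
time: 16.18
tool_pos: [0.5964, -0.1211, 0.1319]
tool_rot: [3.141, -0.0, -0.016]
contact_force: [-0.5, 0.0, -0.6]
opening: 0.0138
grip_force: 40.0
```

```bash
python3 -c "
from h import *
go(.5968,-.1212,.132,-.7)
s=observe();print(s['tool_pos'],s['contact_force'])"
```

```text
shift [ 0.0004  0.0001 -0.0001] twist -0.004
[ 0.59641959 -0.12110604  0.1319477 ] [-0.51454183  0.02035232 -0.57721389]
```

>>> step_arm([
  [1,0.0003,0,0.003,0],
  [1,0.0003,0,0.006,0],
  [1,0.0003,0,0.009,0],
  [1,0.0003,0,0.011,0],
  [1,0.0003,0,0.011,0],
])

```text
time: 16.8
tool_pos: [0.5966, -0.121, 0.1206]
tool_rot: [-3.142, 0.0, -0.016]
contact_force: [-0.2, 0.1, -0.5]
opening: 0.014
grip_force: 40.0
```

>>> step_arm([
  [1,0,0,0.004,0],
  [1,0,0,0.008,0],
  [1,0,0,0.012,0],
  [1,0,0,0.016,0],
  [1,0,0,0.02,0],
  [1,0,0,0.024,0],
  [1,0,0,0.027,0],
  [1,0,0,0.027,0],
])

```text
time: 17.8
tool_pos: [0.5966, -0.121, 0.0935]
tool_rot: [-3.142, 0.0, -0.016]
contact_force: [-0.0, 0.4, -0.1]
opening: 0.0136
grip_force: 40.0
```

>>> step_arm([
  [1,0,0,0.0008,0],
  [1,0,0,0.0016,0],
  [1,0,0,0.0024,0],
  [1,0,0,0.0024,0],
])

```text
time: 18.3
tool_pos: [0.5969, -0.1212, 0.0926]
tool_rot: [3.141, -0.001, -0.016]
contact_force: [-2.6, 0.4, 7.2]
opening: 0.014
grip_force: 40.0
```

>>> step_arm([
  [1,0,0,-0.0008,0],
  [1,0,0,-0.0008,0.1],
  [1,0,0,-0.0008,0.25],
  [1,0,0,-0.0008,0.4],
  [1,0,0,-0.0008,0.55],
  [1,0,0,-0.0008,0.7],
  [1,0,0,-0.0008,0.85],
  [1,0,0,-0.0008,1.0],
  [1,0,0,-0.0008,1.1],
  [1,0,0,-0.0008,1.2],
  [1,0,0,-0.0008,1.2],
])

```text
time: 19.68
tool_pos: [0.5969, -0.1214, 0.0926]
tool_rot: [-3.141, -0.001, -1.215]
contact_force: [-1.3, -0.8, 3.7]
opening: 0.0136
grip_force: 40.0
```

```bash
python3 -c "
from h import *
s=observe();print(s['tool_pos'],s['tool_rot'],s['torque'],s['qpos'].round(3),s['opening'])"
```

```text
[ 0.59689566 -0.12144016  0.09263378] [-3.14122655e+00 -9.00898938e-04 -1.21541197e+00] [-0.03126064  0.18865847 -0.03932303] [-3.260e-01  6.200e-01  1.455e+00 -1.000e-03  1.066e+00  2.460e+00] 0.013640334893770338
```

Torque is still only friction, so I'll turn on until the hard stop.

>>> step_arm([
  [1,0,0,0,0.03],
  [1,0,0,0,0.06],
  [1,0,0,0,0.09],
  [1,0,0,0,0.12],
  [1,0,0,0,0.15],
  [1,0,0,0,0.15],
], grip_force=50)

```text
time: 20.42
tool_pos: [0.5968, -0.1214, 0.0926]
tool_rot: [-3.142, -0.001, -1.364]
contact_force: [-1.7, -0.5, 5.3]
opening: 0.0139
grip_force: 50.7
```

```bash
python3 -c "
from h import *
s=observe();print(s['tool_pos'],s['tool_rot'],s['torque'],s['qpos'].round(3))"
```

```text
[ 0.59683367 -0.12138522  0.09262113] [-3.14154319e+00 -1.35245690e-03 -1.36400714e+00] [-0.18680455  0.32276993  0.98474129] [-3.260e-01  6.200e-01  1.455e+00 -1.000e-03  1.066e+00  2.610e+00]
```

>>> step_arm([
  [1,0,0,0,-0.03],
  [1,0,0,-0.0005,-0.03],
  [-1,0,0,-0.0005,-0.03],
  [-1,0,0,-0.0005,-0.03],
  [-1,0,0,-0.0005,-0.03],
  [-1,0,0,-0.0005,-0.03],
  [-1,0,0,-0.0005,-0.03],
  [-1,0,0,-0.03,-0.03],
  [-1,0,0,-0.08,-0.03],
  [-1,0,0,-0.13,-0.03],
  [-1,0,0,-0.17,-0.03],
  [-1,-0.03,0,-0.17,-0.03],
  [-1,-0.06,0,-0.17,-0.03],
  [-1,-0.06,0,-0.17,-0.03],
])

```text
time: 22.18
tool_pos: [0.5842, -0.0606, 0.2626]
tool_rot: [-3.141, 0.0, -1.334]
contact_force: [-0.2, 0.3, -0.5]
opening: 0.092
grip_force: 0.0
```

```bash
python3 - <<'E'
from w import *
r=((H<8)|(H>170))&(S>120)&(abs(W[...,0]-.597)<.04)&(abs(W[...,1]+.121)<.04)
rep('redtop',r&(Z>.12)); rep('reddot',r&(abs(Z-.07)<.006)); print(np.nanpercentile(Z[r],99),(np.nanmax(Z[r])))
g=(H>45)&(H<80)&(S>120)&(abs(Z-.07)<.006)&(np.hypot(W[...,0]-.597,W[...,1]+.121)<.045); rep('green',g)
a=cv2.resize(c['img'][:230],(800,287))
d=cv2.resize(snap('scene')['img'][110:290,200:440],(400,300)); e=cv2.resize(snap('side')['img'][150:330,190:430],(400,300))
cv2.imwrite('pics/fin.png',np.vstack([a,np.hstack([d,e])])[:,:,::-1])
E
```

```text
22.225 [ 0.58449971 -0.06179327  0.26248907] [-3.14129014e+00 -5.41434350e-04 -1.33472049e+00] [-0.24  0.44  1.28 -0.    1.42  2.67]
redtop 816 [ 597. -122.  130.] [ 596.3 -121.2] [13.9 42.4] 15.3
reddot 47 [ 632. -121.   71.] [ 631.8 -121.5] [6.5 6.9] 58.1
0.13126337341193892 0.131757322973233
green 45 [ 609. -154.   71.] [ 608.8 -153.8] [5.9 6.6] 13.5
```

View pics/fin.png

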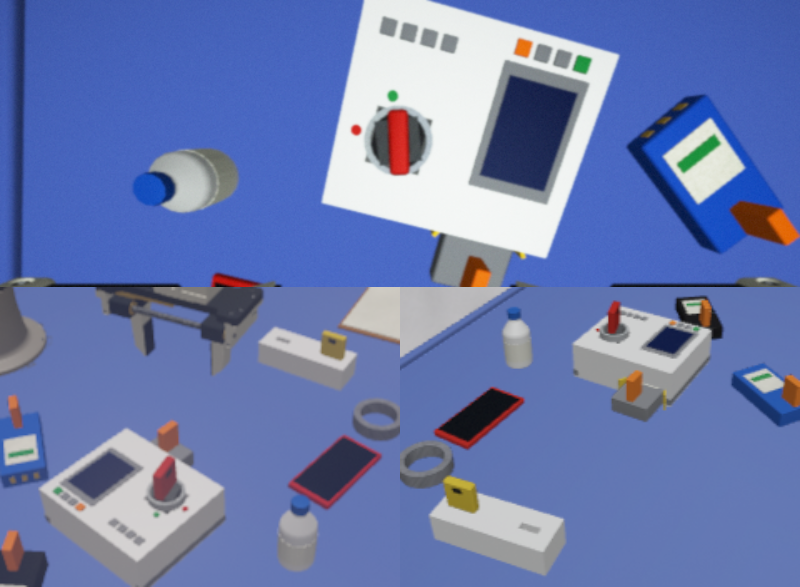

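The final picture shows the red key seated at (400,140): top at 130 mm, turned about 74° (1.2 rad plus play) to the green dot. The pack is home, and the yellow key and the bystanders are in place.

```bash
python3 -c "
from cell import *
print(hand_in())"
```

```text
the job is handed in; nothing more can be done
None
```

The battery pack is fully home in the bay, and the red key is seated in the switch, turned to the green dot and released. The yellow key and bystanders are where they were. I handed the job in at about 22 s; no verdict came back.

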